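Make up two board-repair kits from the loose stock

TASK

Make up two repair kits from the parts standing about on the bench: the blue capacitor and the aluminium heatsink go in the white two-pocket tray, and the green capacitor, the orange relay and the copper ring choke go in the red three-pocket tray. Put one part in each pocket, any pocket of the right tray, set down the way up it stood, flat on the tray's floor and close to the middle of its pocket. Leave the black capacitor and the white relay where they stand.

Things in the scene. Friction and masses are not known exactly. Their poses are not given: they have to be found in the camera images.
- blue_cap_center (a point): Blue capacitor, goes in the white tray: upright cylinder, 30 mm diameter, 45 mm tall, with a silver disc on the coloured top; stands on the mat (table top z = 0). The point is its centre, half-way up (22.5 mm above its underside); z is its axis, up. About 45 g.
- heatsink_center (a point): Bare aluminium finned heatsink, goes in the white tray: block 40 mm (its x, along the fins) by 30 mm (its y, across the five fins) by 30 mm tall, fins upward. The point is its centre, half-way up (15 mm above its underside); z up. Grip it across the 30 mm, against the outer fins. About 50 g.
- green_cap_center (a point): Green capacitor, goes in the red tray: upright cylinder, 30 mm diameter, 45 mm tall, with a silver disc on the coloured top; stands on the mat (table top z = 0). The point is its centre, half-way up (22.5 mm above its underside); z is its axis, up. About 45 g.
- orange_relay_center (a point): Orange relay, goes in the red tray: rectangular block, 36 mm (its x) by 22 mm (its y) by 28 mm tall. The point is its centre, half-way up (14 mm above its underside); z up. Grip it across the 22 mm. About 35 g.
- choke_center (a point): Copper-coloured ring choke, goes in the red tray: flat ring lying on its face, 40 mm outside diameter, 18 mm hole, 18 mm tall. The point is the centre of the ring, half-way up (9 mm above its underside); z is its axis, up. Grip it across the outside. About 60 g.
- black_cap_center (a point): Black capacitor, a spare to leave alone: upright cylinder, 30 mm diameter, 45 mm tall, with a silver disc on the coloured top; stands on the mat (table top z = 0). The point is its centre, half-way up (22.5 mm above its underside); z is its axis, up. About 45 g.
- white_relay_center (a point): White relay, a spare to leave alone: rectangular block, 36 mm (its x) by 22 mm (its y) by 28 mm tall. The point is its centre, half-way up (14 mm above its underside); z up. Grip it across the 22 mm. About 35 g.
- white_tray: White two-pocket open kit tray with its underside on the table, stuck down and not movable. 136 mm (its x) by 110 mm (its y) by 14 mm tall, walls and floor 4 mm thick (floor top 4 mm above the table). One low wall across it divides it into two equal pockets in a row along its x, each 62 mm (x) by 102 mm (y) inside; pocket centres lie at -33 and +33 mm on the tray's x axis, y = 0. Origin: centre of the underside; z up.
- red_tray: Red three-pocket open kit tray with its underside on the table, stuck down and not movable. 202 mm (its x) by 110 mm (its y) by 14 mm tall, walls and floor 4 mm thick (floor top 4 mm above the table). Two low walls across it divide it into three equal pockets in a row along its x, each 62 mm (x) by 102 mm (y) inside; pocket centres lie at -66, 0 and +66 mm on the tray's x axis, y = 0. Origin: centre of the underside; z up.
Things that resemble listed ones, but are neither listed nor needed, are in the scene too. Leave any yellow look-alike of the part that bears orange_relay_center alone.

How it is judged:
By the outcome, as a careful person would: the job done as asked, in the order asked, and still so for the second after the job is handed in, with the robot touching nothing.
It also fails if it takes over 128 s, if anything falls off the work surface, if the arm or the gripper's body presses on something with over 40 N, if the wrist force passes 120 N, or if a joint passes its speed limit or range.

ROBOT

A 6-joint arm with a two-finger parallel gripper is mounted at the origin on the work surface. World frame = base frame: x ahead of the robot, y to its left, z up, the work surface at z = 0. Lengths are in m, angles in rad, forces in N, time in s.
With the tool pointing down it reaches from about 0.4 to 0.925 m from the base axis. Payload 12.5 kg.
Tool frame: the origin (TCP) lies midway between the tips of the shut fingers; the grasp point (between the pads) lies 19 mm behind it (bot.grip_depth is the distance from the TCP to the grasp point, in m); z points along the fingers, y is the line along which they close (so a half turn about z gives the same grasp; the last joint's range is limited). The gripper opens to 95 mm and grips with 3 to 60 N. Pads are 20 mm wide; open, the fingers measure 119 mm over their backs; the gripper's body (75 mm by 180 mm) begins 59 mm behind the grasp point.
Start: joints at [-1.394, 0.491, 1.559, -0, 1.092, -0.106], TCP at [0.174, -0.6, 0.215] pointing down, gripper open.
Joint ranges: [-3.1, 3.1], [-0.84, 2.19], [0.05, 2.79], [-1.13, 4.28], [0.06, 2.93], [-2.69, 2.69]. Speed limits (rad/s): [2.22, 2.22, 2.79, 3.14, 3.14, 3.14].

INTERFACE

Orientations are given as a unit quaternion [x, y, z, w].
In Python, from bench import sense, cams, ticket, bot gives the robot as it stands.
- The arm moves only by the tool jog_arm, never from a script. Its argument "moves" is a list that holds one entry, the list of rows, each a list of 5 numbers: the shift along the tool's x, y, z scaled (see below), then the turn about the tool's z scaled (see below), then the gripper command: -1 is shut, 1 is fully open, values between are in proportion. In form: [[[tx, ty, tz, yaw, fingers], ...]]. A call has 1 to 20 rows; each row is the pose to reach, as a shift and turn from the pose commanded when the call began, along the tool's axes at that moment; what a row does not reach only later rows make up. The controller multiplies each number of a shift by 500 mm and each number of a turn by 90 degrees. A row lasts 1/8 s, in which the tool goes at most 62.5 mm and 10.7 degrees, less where a joint would pass 70% of its speed; a pose out of reach is approached as far as the arm can. A call with a number of a shift or a turn outside -1 to 1 is refused whole. A call with a gripper value outside its range is refused whole. The fingers move at their own pace and stop on an object; the grip force is fixed at half the most. Time passes only in rows, so rows that repeat a pose let the fingers close. It gives the time, the measured TCP pose, the force, the opening and the grip force at its end, in the units of the state.
- sense(): the state, without advancing time (a new reading comes with each control period).
- cams.capture(name): name is "side" or "top" or "wrist"; returns a dict with "pixels" (480x640x3 uint8, blue, green, red), "depth" (480x640 float32, m along the optical axis (not along the pixel's ray), 0 where there is no reading), "intrinsics" (3x3 intrinsics, pixels), "k1" (the pictures are not rectified: a ray, as slopes to the right and down, at radius r is drawn at 1 + k1 r^2 times it, then the intrinsics apply), "camera_from_world" (4x4, takes a point from world to camera coordinates); the wrist camera has in their place "hand_eye" (4x4, takes a point from camera to tool coordinates, whose origin is the TCP and whose axes are the flange's). Camera axes: x right, y down, z forward; pixel columns grow to the right and rows downward; lengths in m; the calibration is good to about 2 mm. A picture is of the moment at which its call begins: read the wrist's pose just before it.
- ticket.job_done(): hands the job in; it is judged then, once.
Trained networks look in the newest picture that a camera, given by its name, has taken for a name from the list of things; names that differ only in an ending like _2 or _b are one class to them, and where a whole thing is asked for, a point or a joint stands for the part that bears it (a point fixed in the world has none). Each returns a list of dicts, best first, with "score" (0 to 1); they miss things now and then, are a little off and sometimes report something else, mostly with a low value. They report only what shows in the picture. A call takes as long as a camera call. They do not tell look-alikes from the thing itself.
- cams.search_frame(camera, target): "xyz" ([x, y, z] in m, in world coordinates, good to about 4 mm: the middle of the surface that is visible of it).
- cams.trace(camera, target): "mask" (480x640 bool, what is visible of it).
The state is a dict: "clock": time; "joint_pos": joint angles; "joint_velocities": joint speeds; "effort": joint torques, N m; "tool_pos": TCP position; "ee_rot": TCP orientation; "force": force on the tool from outside, world axes, zero at the start; "torque": the same for the moment, N m; "finger_gap": finger opening in m; "grasp_force": force on a finger pad.
Only numpy, scipy, OpenCV 4.12 (cv2) and the standard library are available. Lean on these libraries where they do the work, as an engineer would, in place of code of your own. Each camera call takes 0.05 s, during which the arm holds its last target. There are 200 camera calls.

## Working session

There is one attempt and no reset: what is moved stays moved. The work goes in short steps, Python scripts to look and compute and a tool call to move; the robot and the scene stay as the last step left them, time stands still between calls to the robot, and variables do not carry over. Pictures are saved under pics/ and viewed, at most 14 in all, crops included, and the job is handed in when it is done.

Besides the shell and the picture viewer there is one more tool, called as name([rows], argument=value, ...), one row to a line, values as JSON. jog_arm: Moves the arm, as the interface text tells. Shifts and turns lie within -1 to 1; 1 stands for 500 mm of shift or 90 degrees of turn. Its arguments: {"type":"object","properties":{"moves":{"type":"array"}},"required":["moves"]}

```bash
mkdir -p pics; ls; python3 - <<'E'
from bench import sense,cams,bot
import cv2,numpy as np
s=sense();print(s['clock'],s['tool_pos'],s['ee_rot'],s['finger_gap'],bot.grip_depth)
T=["blue_cap_center","heatsink_center","green_cap_center","orange_relay_center","choke_center","black_cap_center","white_relay_center","white_tray","red_tray"]
for n in ["top","side"]:
    c=cams.capture(n);cv2.imwrite(f"pics/{n}0.png",c["pixels"])
    print(n,c["k1"],c["intrinsics"].tolist(),np.round(c["camera_from_world"],4).tolist())
    for t in T:
        print(t,[(np.round(d["xyz"],3).tolist(),round(d["score"],2)) for d in cams.search_frame(n,t)[:4]])
E
```

```text
pics
0.0 [ 0.17436004 -0.59991256  0.21406781] [ 9.90021879e-01  1.40912611e-01 -3.00047093e-05 -5.60946295e-04] 0.09530622929825773 0.0188
top 0.05768146441734903 [[543.4431718426856, 0.0, 314.5227489124544], [0.0, 543.4431718426856, 234.08376875871528], [0.0, 0.0, 1.0]] [[-0.1273, -0.9919, -0.0005, 0.052], [-0.9674, 0.1243, -0.2206, 0.5037], [0.2189, -0.0276, -0.9754, 0.8264], [0.0, 0.0, 0.0, 1.0]]
blue_cap_center [([0.637, -0.113, 0.043], 0.74)]
heatsink_center [([0.646, 0.122, 0.0], 0.86)]
green_cap_center [([0.542, -0.003, 0.042], 0.55)]
orange_relay_center [([0.366, 0.119, 0.028], 0.88), ([0.444, 0.129, 0.031], 0.55)]
choke_center [([0.442, 0.009, 0.02], 0.7)]
black_cap_center [([0.648, -0.001, 0.047], 0.76)]
white_relay_center [([0.538, -0.128, 0.023], 0.78), ([0.453, -0.281, 0.005], 0.42)]
white_tray [([0.452, -0.282, 0.0], 0.61)]
red_tray [([0.467, 0.274, 0.004], 0.78)]
side -0.10420822548167583 [[448.0835485093408, 0.0, 319.46379082193545], [0.0, 448.0835485093408, 238.07068936101757], [0.0, 0.0, 1.0]] [[-0.8974, -0.441, 0.013, 0.477], [-0.2879, 0.5629, -0.7748, 0.1723], [0.3344, -0.699, -0.6321, 0.5923], [0.0, 0.0, 0.0, 1.0]]
blue_cap_center [([0.64, -0.108, 0.031], 0.6)]
heatsink_center [([0.647, 0.129, 0.025], 0.85)]
green_cap_center [([0.545, 0.004, 0.034], 0.74), ([0.538, -0.122, 0.02], 0.47)]
orange_relay_center [([0.364, 0.128, 0.032], 0.6)]
choke_center [([0.441, 0.018, 0.017], 0.97)]
black_cap_center [([0.652, 0.006, 0.034], 0.61)]
white_relay_center [([0.537, -0.121, 0.02], 0.61)]
white_tray [([0.456, -0.278, 0.002], 0.73)]
red_tray [([0.463, 0.276, 0.006], 0.58)]
```

View pics/top0.png

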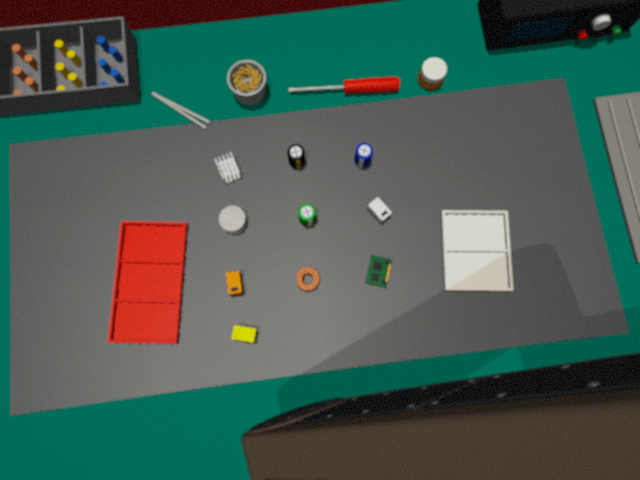

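View pics/side0.png

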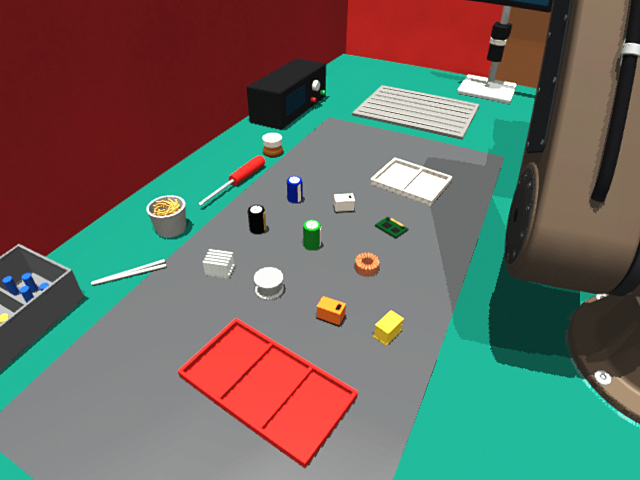

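The top view shows the orange relay at (234,283), and the yellow look-alike at (244,334), which the network wrongly ranked first. The blue cap is at (364,154), the black cap at (297,155) and the green cap at (307,213). The heatsink is at (228,167), with a grey round knob as a distractor at (232,220). The choke is at (308,279), the white relay at (379,209) and a PCB at (379,271). The red tray is at (149,282) and the white tray at (477,250). Orange relay candidates are (234,283) orange and (244,334) yellow, so I choose (234,283).

```bash
cat > h.py <<'E'
from bench import sense,cams,bot
import cv2,numpy as np
from scipy.spatial.transform import Rotation as R
H=dict(blue_cap_center=.045,heatsink_center=.03,green_cap_center=.045,orange_relay_center=.028,choke_center=.018,black_cap_center=.045,white_relay_center=.028,white_tray=.014,red_tray=.014)
def cloud(c,mask,T=None):
    K=c["intrinsics"];d=c["depth"];v,u=np.nonzero(mask&(d>0))
    p=np.c_[(u-K[0,2])/K[0,0],(v-K[1,2])/K[1,1]];q=p.copy()
    for _ in range(8): q=p/(1+c["k1"]*(q**2).sum(1,keepdims=True))
    P=np.c_[q,np.ones(len(q))]*d[v,u][:,None]
    if T is None: T=np.linalg.inv(c["camera_from_world"])
    return P@T[:3,:3].T+T[:3,3]
def top(P,h,tol=.006):
    """min-area rect of points near the top surface"""
    Q=P[abs(P[:,2]-h)<tol]
    if len(Q)<8: return None
    (x,y),(a,b),t=cv2.minAreaRect((Q[:,:2]*1000).astype(np.float32))
    if a<b: a,b,t=b,a,t+90
    return len(Q),round(x),round(y),round(a),round(b),round((t+90)%180-90,1),round(float(np.median(Q[:,2]))*1000,1)
def wristT():
    s=sense();M=np.eye(4);M[:3,:3]=R.from_quat(s["ee_rot"]).as_matrix();M[:3,3]=s["tool_pos"];return M
E
python3 - <<'E'
from h import *
c=cams.capture("top")
im=cv2.resize(c["pixels"][190:350,180:340],None,fx=3.5,fy=3.5,interpolation=cv2.INTER_CUBIC);cv2.imwrite("pics/crop.png",im)
for n in ["top","side"]:
    if n=="side": c=cams.capture(n)
    for t in H:
        for d in cams.trace(n,t)[:2]:
            P=cloud(c,d["mask"]);print(n,t,round(d["score"],2),np.round(np.argwhere(d["mask"]).mean(0)[::-1]),top(P,H[t]), [round(float(x)*1000) for x in np.percentile(P[:,2],[2,50,98])])
E
```

```text
top blue_cap_center 0.9 [363. 155.] (232, 642, -115, 28, 28, -2.9, 46.4) [6, 45, 49]
top heatsink_center 0.57 [229. 170.] (114, 649, 120, 34, 30, 16.9, 31.0) [3, 8, 33]
top green_cap_center 0.62 [306. 214.] (252, 547, -4, 29, 28, -7.4, 46.0) [1, 45, 49]
top orange_relay_center 0.9 [245. 334.] (309, 365, 120, 36, 22, 72.8, 29.0) [2, 29, 32]
top orange_relay_center 0.77 [235. 283.] (303, 449, 129, 36, 22, 1.7, 28.7) [2, 28, 32]
top choke_center 0.93 [307. 279.] (306, 440, 8, 37, 36, 18.7, 19.0) [12, 19, 22]
top black_cap_center 0.69 [296. 156.] (245, 655, 1, 29, 29, 51.4, 46.2) [3, 45, 49]
top white_relay_center 0.86 [379. 210.] (292, 542, -128, 36, 22, 32.7, 28.8) [1, 28, 32]
top white_tray 0.8 [475. 250.] (1277, 455, -280, 138, 113, -7.6, 13.9) [2, 5, 17]
top red_tray 0.92 [148. 283.] (1732, 472, 271, 203, 112, -9.3, 13.6) [1, 5, 16]
side blue_cap_center 0.76 [294. 190.] (115, 640, -110, 25, 24, 24.1, 44.6) [3, 29, 46]
side heatsink_center 0.66 [219. 264.] (367, 652, 123, 40, 31, 15.1, 28.7) [3, 25, 31]
side green_cap_center 0.56 [311. 235.] (179, 548, -1, 28, 28, 69.6, 44.5) [1, 31, 46]
side orange_relay_center 0.87 [388. 328.] (378, 365, 122, 37, 22, 71.7, 28.2) [1, 26, 30]
side orange_relay_center 0.67 [331. 311.] (351, 449, 131, 35, 23, 3.0, 28.5) [2, 25, 30]
side choke_center 0.76 [366. 265.] (328, 441, 10, 39, 39, -88.7, 17.3) [0, 16, 19]
side black_cap_center 0.67 [256. 220.] (162, 655, 3, 29, 27, -32.9, 44.5) [1, 31, 46]
side white_relay_center 0.7 [343. 203.] (170, 543, -126, 36, 27, 36.0, 27.3) [1, 20, 29]
side white_relay_center 0.51 [269. 390.] None [3, 5, 15]
side white_tray 0.78 [412. 181.] (681, 454, -279, 137, 116, -7.9, 12.8) [1, 5, 15]
side white_tray 0.67 [270. 390.] (2920, 473, 272, 205, 112, -8.8, 13.4) [2, 5, 15]
side red_tray 0.92 [270. 390.] (2893, 474, 272, 204, 112, -8.9, 13.3) [2, 5, 15]
side red_tray 0.29 [218. 264.] (169, 642, 129, 48, 25, 53.4, 13.9) [3, 25, 31]
```

View pics/crop.png

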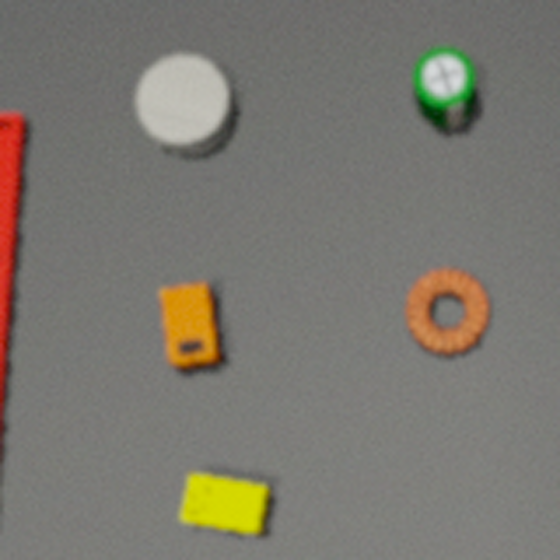

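Crop: the orange relay with its dark slot is at full-image (235,283). The yellow block at (244,334) is the look-alike and stays put. Both cameras agree to about 3 mm, so I can act.

```bash
cat > plan.py <<'E'
import sys
from h import *
# usage: plan.py x,y,z[mm],toolx_deg ...  -> scaled tool deltas from the present pose
M=wristT();s=sense();a0=np.degrees(np.arctan2(M[1,0],M[0,0]))
print("t",round(s["clock"],2),"tcp",np.round(M[:3,3]*1000,1),"yaw",round(a0,1),"gap",round(s["finger_gap"]*1000,1),"grip",round(s["grasp_force"],1))
for w in sys.argv[1:]:
    x,y,z,a=map(float,w.split(","))
    d=M[:3,:3].T@(np.array([x,y,z])/1000-M[:3,3])/.5
    print(w,np.round(d,3),"yaw",round((a0-a)/90,3))
E
python3 plan.py 641,-112,140,16.2 641,-112,8,16.2
```

```text
t 2.0 tcp [ 174.4 -600.2  214.7] yaw 16.2 gap 95.3 grip 0.0
641,-112,140,16.2 [ 1.168 -0.677  0.149] yaw 0.0
641,-112,8,16.2 [ 1.168 -0.677  0.413] yaw 0.0
```

jog_arm([
  [[0.9,-0.52,0.12,0,0.25],[0.9,-0.52,0.12,0,0.25],[0.9,-0.52,0.12,0,0.25],[0.9,-0.52,0.12,0,0.25],[0.9,-0.52,0.12,0,0.25],[0.9,-0.52,0.12,0,0.25],[0.9,-0.52,0.12,0,0.25],[0.9,-0.52,0.12,0,0.25],[0.9,-0.52,0.12,0,0.25],[0.9,-0.52,0.12,0,0.25]],
])

```text
clock: 3.25
tool_pos: [0.5347, -0.2236, 0.1543]
ee_rot: [0.99, 0.142, -0.0, -0.0]
force: [-0.3, -1.2, 0.3]
finger_gap: 0.0591
grasp_force: 0.0
```

```bash
python3 plan.py 641,-112,100,16.2 641,-112,8,16.2
```

```text
t 3.25 tcp [ 534.7 -223.6  154.3] yaw 16.4 gap 59.1 grip 0.0
641,-112,100,16.2 [ 0.267 -0.154  0.109] yaw 0.002
641,-112,8,16.2 [ 0.267 -0.154  0.293] yaw 0.002
```

jog_arm([
  [[0.267,-0.154,0.109,0,0.25],[0.267,-0.154,0.109,0,0.25],[0.267,-0.154,0.109,0,0.25],[0.267,-0.154,0.109,0,0.25],[0.267,-0.154,0.109,0,0.25]],
])

```text
clock: 3.88
tool_pos: [0.6401, -0.115, 0.1004]
ee_rot: [0.99, 0.141, -0.0, 0.0]
force: [0.4, -0.6, -0.3]
finger_gap: 0.0592
grasp_force: 0.0
```

```bash
python3 - <<'E'
from h import *
M=wristT();c=cams.capture("wrist");cv2.imwrite("pics/w1.png",c["pixels"])
for d in cams.trace("wrist","blue_cap_center")[:2]:
    P=cloud(c,d["mask"],M@c["hand_eye"]);print(d["score"],top(P,.045))
E
python3 plan.py 641,-112,8,16.2
```

```text
0.97 (2096, 643, -114, 29, 28, -74.3, 45.6)
t 3.98 tcp [ 640.1 -115.3  100.8] yaw 16.1 gap 59.5 grip 0.0
641,-112,8,16.2 [ 0.003 -0.006  0.186] yaw -0.001
```

View pics/w1.png

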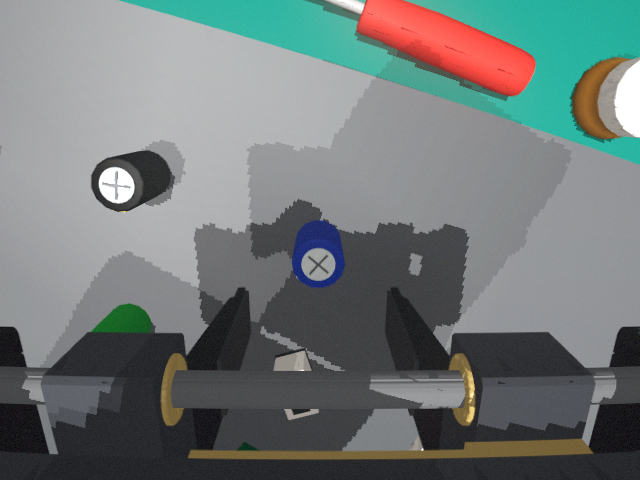

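The wrist view shows the blue cap's top at (318,264), centred between the fingertips. The black cap (118,185) and white relay (295,380) are clear.

jog_arm([
  [[0.005,-0.004,0.1,0,0.25],[0.005,-0.004,0.186,0,0.25],[0.005,-0.004,0.186,0,0.25],[0.005,-0.004,0.186,0,-1],[0.005,-0.004,0.186,0,-1],[0.005,-0.004,0.186,0,-1],[0.005,-0.004,0.186,0,-1],[0.005,-0.004,0.186,0,-1],[0.005,-0.004,0.1,0,-1],[0.005,-0.004,0,0,-1],[0.005,-0.004,0,0,-1]],
])

```text
clock: 5.35
tool_pos: [0.6442, -0.1115, 0.1041]
ee_rot: [0.99, 0.141, 0.003, 0.001]
force: [-0.1, -1.1, -0.6]
finger_gap: 0.0296
grasp_force: 30.0
```

```bash
python3 plan.py 487,-284,100,-7.75 487,-284,13,-7.75
```

```text
t 5.35 tcp [ 644.2 -111.5  104.1] yaw 16.2 gap 29.6 grip 30.0
487,-284,100,-7.75 [-0.398  0.243  0.007] yaw 0.266
487,-284,13,-7.75 [-0.399  0.243  0.181] yaw 0.266
```

jog_arm([
  [[-0.398,0.245,0.007,0.266,-1],[-0.398,0.245,0.007,0.266,-1],[-0.398,0.245,0.007,0.266,-1],[-0.398,0.245,0.007,0.266,-1],[-0.398,0.245,0.007,0.266,-1],[-0.398,0.245,0.007,0.266,-1],[-0.398,0.245,0.007,0.266,-1],[-0.398,0.245,0.007,0.266,-1]],
])

```text
clock: 6.35
tool_pos: [0.4862, -0.2835, 0.0965]
ee_rot: [0.998, -0.067, -0.0, -0.0]
force: [0.8, -0.3, -0.6]
finger_gap: 0.0294
grasp_force: 30.0
```

```bash
python3 plan.py 487,-284,13,-7.75
```

```text
t 6.35 tcp [ 486.2 -283.5   96.5] yaw -7.7 gap 29.4 grip 30.0
487,-284,13,-7.75 [0.002 0.001 0.167] yaw 0.001
```

jog_arm([
  [[0.001,0.001,0.1,0,-1],[0.001,0.001,0.15,0,-1],[0.001,0.001,0.163,0,-1],[0.001,0.001,0.168,0,-1],[0.001,0.001,0.168,0,-1],[0.001,0.001,0.168,0,0.25],[0.001,0.001,0.168,0,0.25],[0.001,0.001,0.168,0,0.25],[0.001,0.001,0.168,0,0.25],[0.001,0.001,0.1,0,0.25],[0.001,0.001,-0.05,0,0.25],[0.001,0.001,-0.05,0,0.25],[0.001,0.001,-0.05,0,0.25]],
])

```text
clock: 7.98
tool_pos: [0.4862, -0.2849, 0.1221]
ee_rot: [0.998, -0.067, 0.001, 0.0]
force: [0.7, -0.5, -0.1]
finger_gap: 0.0593
grasp_force: 0.0
```

```bash
python3 plan.py 651,122,120,16 651,122,4,16
python3 - <<'E'
from h import *
for n in ["top","wrist"]:
    M=wristT();c=cams.capture(n);T=M@c["hand_eye"] if n=="wrist" else None
    for t in ["blue_cap_center","white_tray"]:
        for d in cams.trace(n,t)[:1]: print(n,t,d["score"],top(cloud(c,d["mask"],T),{"b":.049,"w":.014}[t[0]]))
E
```

```text
t 7.97 tcp [ 486.2 -284.9  122.1] yaw -7.7 gap 59.3 grip 0.0
651,122,120,16 [ 0.217 -0.851  0.004] yaw -0.264
651,122,4,16 [ 0.217 -0.851  0.236] yaw -0.264
wrist blue_cap_center 0.78 (1850, 486, -285, 29, 29, -76.2, 49.6)
wrist white_tray 0.57 (5293, 454, -281, 137, 111, -7.9, 13.7)
```

jog_arm([
  [[0.217,-0.851,0.02,-0.264,0.25],[0.217,-0.851,0.02,-0.264,0.25],[0.217,-0.851,0.02,-0.264,0.25],[0.217,-0.851,0.02,-0.264,0.25],[0.217,-0.851,0.02,-0.264,0.25],[0.217,-0.851,0.02,-0.264,0.25],[0.217,-0.851,0.02,-0.264,0.25],[0.217,-0.851,0.02,-0.264,0.25],[0.217,-0.851,0.02,-0.264,0.25],[0.217,-0.851,0.02,-0.264,0.25],[0.217,-0.851,0.02,-0.264,0.25],[0.217,-0.851,0.02,-0.264,0.25]],
])

```text
clock: 9.78
tool_pos: [0.6509, 0.1214, 0.1118]
ee_rot: [0.99, 0.139, 0.0, 0.0]
force: [0.1, -1.0, -0.6]
finger_gap: 0.0597
grasp_force: 0.0
```

```bash
python3 - <<'E'
from h import *
M=wristT();c=cams.capture("wrist")
for d in cams.trace("wrist","heatsink_center")[:2]:
    P=cloud(c,d["mask"],M@c["hand_eye"]);print(d["score"],top(P,.03))
E
python3 plan.py 651,122,4,16
```

```text
0.59 (1189, 652, 121, 41, 30, 16.0, 30.3)
t 9.88 tcp [650.9 121.7 111.8] yaw 16.0 gap 59.4 grip 0.0
651,122,4,16 [ 0.    -0.001  0.216] yaw -0.0
```

jog_arm([
  [[0.001,0.001,0.1,0,0.25],[0.001,0.001,0.19,0,0.25],[0.001,0.001,0.212,0,0.25],[0.001,0.001,0.212,0,0.25],[0.001,0.001,0.212,0,-1],[0.001,0.001,0.212,0,-1],[0.001,0.001,0.212,0,-1],[0.001,0.001,0.212,0,-1],[0.001,0.001,0.212,0,-1],[0.001,0.001,0.1,0,-1],[0.001,0.001,0,0,-1],[0.001,0.001,0,0,-1],[0.001,0.001,0,0,-1]],
])

```text
clock: 11.5
tool_pos: [0.651, 0.1218, 0.1109]
ee_rot: [0.99, 0.139, -0.001, 0.0]
force: [0.4, 1.2, -1.5]
finger_gap: 0.0297
grasp_force: 30.0
```

```bash
python3 plan.py 422,-276,112,-7.75
```

```text
t 11.5 tcp [651.  121.8 110.9] yaw 16.0 gap 29.7 grip 30.0
422,-276,112,-7.75 [-0.66   0.638 -0.002] yaw 0.264
```

jog_arm([
  [[-0.66,0.638,0,0.264,-1],[-0.66,0.638,0,0.264,-1],[-0.66,0.638,0,0.264,-1],[-0.66,0.638,0,0.264,-1],[-0.66,0.638,0,0.264,-1],[-0.66,0.638,0,0.264,-1],[-0.66,0.638,0,0.264,-1],[-0.66,0.638,0,0.264,-1],[-0.66,0.638,0,0.264,-1],[-0.66,0.638,0,0.264,-1],[-0.66,0.638,0,0.264,-1],[-0.66,0.638,0,0.264,-1]],
])

```text
clock: 13.0
tool_pos: [0.4228, -0.2751, 0.1115]
ee_rot: [0.998, -0.067, -0.0, -0.0]
force: [-0.7, 0.8, -1.0]
finger_gap: 0.0298
grasp_force: 30.0
```

```bash
python3 plan.py 422,-276,10,-7.75
```

```text
t 13.0 tcp [ 422.8 -275.1  111.5] yaw -7.7 gap 29.8 grip 30.0
422,-276,10,-7.75 [-0.001  0.002  0.203] yaw 0.001
```

jog_arm([
  [[-0.001,0.001,0.1,0,-1],[-0.001,0.001,0.18,0,-1],[-0.001,0.001,0.198,0,-1],[-0.001,0.001,0.203,0,-1],[-0.001,0.001,0.203,0,-1],[-0.001,0.001,0.203,0,0.25],[-0.001,0.001,0.203,0,0.25],[-0.001,0.001,0.203,0,0.25],[-0.001,0.001,0.203,0,0.25],[-0.001,0.001,0.1,0,0.25],[-0.001,0.001,-0.02,0,0.25],[-0.001,0.001,-0.02,0,0.25],[-0.001,0.001,-0.02,0,0.25]],
])

```text
clock: 14.62
tool_pos: [0.4216, -0.2761, 0.1215]
ee_rot: [0.998, -0.067, -0.0, 0.0]
force: [0.1, 0.1, -0.6]
finger_gap: 0.0594
grasp_force: 0.0
```

```bash
python3 plan.py 547.5,-2.5,110,-7.75
python3 - <<'E'
from h import *
M=wristT();c=cams.capture("wrist");cv2.imwrite("pics/w2.png",c["pixels"])
for t in ["heatsink_center","blue_cap_center"]:
  for d in cams.trace("wrist",t)[:1]: print(t,d["score"],top(cloud(c,d["mask"],M@c["hand_eye"]),H[t]+.004))
E
```

```text
t 14.62 tcp [ 421.6 -276.1  121.5] yaw -7.7 gap 59.4 grip 0.0
547.5,-2.5,110,-7.75 [ 0.176 -0.576  0.023] yaw 0.0
heatsink_center 0.93 (973, 423, -277, 39, 30, -7.4, 34.3)
blue_cap_center 0.85 (2227, 485, -285, 29, 29, -8.1, 49.5)
```

View pics/w2.png

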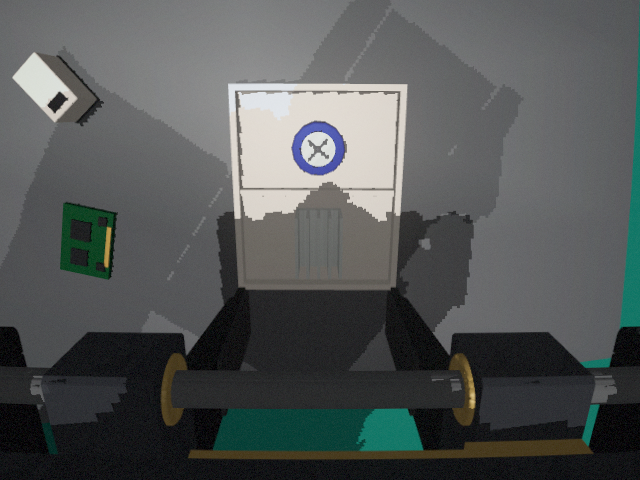

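The white tray holds the blue cap at (318,148) and the heatsink at (319,242), both upright and centred in their pockets. Next is the green cap.

jog_arm([
  [[0.176,-0.576,0.023,0,0.25],[0.176,-0.576,0.023,0,0.25],[0.176,-0.576,0.023,0,0.25],[0.176,-0.576,0.023,0,0.25],[0.176,-0.576,0.023,0,0.25],[0.176,-0.576,0.023,0,0.25],[0.176,-0.576,0.023,0,0.25],[0.176,-0.576,0.023,0,0.25],[0.176,-0.576,0.023,0,0.25]],
])

```text
clock: 15.9
tool_pos: [0.5476, -0.0038, 0.1101]
ee_rot: [0.998, -0.068, -0.0, 0.0]
force: [0.4, 0.2, -0.1]
finger_gap: 0.0597
grasp_force: 0.0
```

```bash
python3 - <<'E'
from h import *
M=wristT();c=cams.capture("wrist")
for d in cams.trace("wrist","green_cap_center")[:2]:
    print(d["score"],np.round(np.argwhere(d["mask"]).mean(0)[::-1]),np.round(c["pixels"][d["mask"]].mean(0)),top(cloud(c,d["mask"],M@c["hand_eye"]),.045))
E
python3 plan.py 547.5,-2.5,8,-7.75
```

```text
0.89 [318. 252.] [ 73. 108.  67.] (1984, 549, -4, 29, 29, 12.8, 45.6)
0.37 [635. 306.] [129. 136. 140.] None
t 16.0 tcp [547.6  -3.5 110.2] yaw -7.8 gap 59.6 grip 0.0
547.5,-2.5,8,-7.75 [-0.001 -0.002  0.204] yaw -0.001
```

jog_arm([
  [[0.002,0,0.1,0,0.25],[0.002,0,0.19,0,0.25],[0.002,0,0.204,0,0.25],[0.002,0,0.204,0,0.25],[0.002,0,0.204,0,-1],[0.002,0,0.204,0,-1],[0.002,0,0.204,0,-1],[0.002,0,0.204,0,-1],[0.002,0,0.204,0,-1],[0.002,0,0.1,0,-1],[0.002,0,0,0,-1],[0.002,0,0,0,-1],[0.002,0,0,0,-1]],
])

```text
clock: 17.62
tool_pos: [0.5484, -0.0028, 0.1097]
ee_rot: [0.998, -0.067, -0.0, 0.0]
force: [-0.1, 0.2, -1.7]
finger_gap: 0.0292
grasp_force: 30.0
```

```bash
python3 plan.py 538,261,112,-9.1
```

```text
t 17.62 tcp [548.4  -2.8 109.7] yaw -7.7 gap 29.2 grip 30.0
538,261,112,-9.1 [-0.092 -0.52  -0.005] yaw 0.015
```

jog_arm([
  [[-0.092,-0.52,-0.005,0.015,-1],[-0.092,-0.52,-0.005,0.015,-1],[-0.092,-0.52,-0.005,0.015,-1],[-0.092,-0.52,-0.005,0.015,-1],[-0.092,-0.52,-0.005,0.015,-1],[-0.092,-0.52,-0.005,0.015,-1],[-0.092,-0.52,-0.005,0.015,-1],[-0.092,-0.52,-0.005,0.015,-1]],
])

```text
clock: 18.62
tool_pos: [0.5384, 0.2595, 0.1124]
ee_rot: [0.997, -0.08, -0.0, 0.0]
force: [1.1, 0.2, 0.7]
finger_gap: 0.0293
grasp_force: 30.0
```

```bash
python3 plan.py 538,261,12.7,-9.1
```

```text
t 18.62 tcp [538.4 259.5 112.4] yaw -9.2 gap 29.3 grip 30.0
538,261,12.7,-9.1 [-0.001 -0.003  0.199] yaw -0.001
```

jog_arm([
  [[-0.001,-0.002,0.1,0,-1],[-0.001,-0.002,0.18,0,-1],[-0.001,-0.002,0.194,0,-1],[-0.001,-0.002,0.199,0,-1],[-0.001,-0.002,0.199,0,-1],[-0.001,-0.002,0.199,0,0.25],[-0.001,-0.002,0.199,0,0.25],[-0.001,-0.002,0.199,0,0.25],[-0.001,-0.002,0.199,0,0.25],[-0.001,-0.002,0.1,0,0.25],[-0.001,-0.002,0,0,0.25],[-0.001,-0.002,0,0,0.25],[-0.001,-0.002,0,0,0.25]],
])

```text
clock: 20.25
tool_pos: [0.5375, 0.2618, 0.1121]
ee_rot: [0.997, -0.079, -0.0, 0.0]
force: [-0.3, 0.1, -0.2]
finger_gap: 0.0592
grasp_force: 0.0
```

```bash
python3 plan.py 449,130,110,2.3
python3 - <<'E'
from h import *
M=wristT();c=cams.capture("wrist")
for t in ["green_cap_center","red_tray"]:
  for d in cams.trace("wrist",t)[:1]: print(t,d["score"],top(cloud(c,d["mask"],M@c["hand_eye"]),.049 if t[0]=="g" else .014))
E
```

```text
t 20.25 tcp [537.5 261.8 112.1] yaw -9.1 gap 59.2 grip 0.0
449,130,110,2.3 [-0.133  0.288  0.004] yaw -0.127
green_cap_center 0.8 (2006, 539, 262, 29, 29, -35.6, 49.5)
red_tray 0.86 (6334, 473, 272, 203, 111, -8.9, 13.6)
```

jog_arm([
  [[-0.133,0.288,0.004,-0.127,0.25],[-0.133,0.288,0.004,-0.127,0.25],[-0.133,0.288,0.004,-0.127,0.25],[-0.133,0.288,0.004,-0.127,0.25],[-0.133,0.288,0.004,-0.127,0.25],[-0.133,0.288,0.004,-0.127,0.25]],
])

```text
clock: 21.15
tool_pos: [0.4499, 0.1309, 0.1103]
ee_rot: [1.0, 0.021, -0.0, 0.0]
force: [0.3, -0.1, 0.1]
finger_gap: 0.0595
grasp_force: 0.0
```

```bash
python3 - <<'E'
from h import *
M=wristT();c=cams.capture("wrist")
for d in cams.trace("wrist","orange_relay_center")[:2]:
    print(d["score"],np.round(np.argwhere(d["mask"]).mean(0)[::-1]),np.round(c["pixels"][d["mask"]].mean(0)),top(cloud(c,d["mask"],M@c["hand_eye"]),.028))
E
python3 plan.py 449,130,5,2.3
```

```text
0.92 [325. 354.] [ 42. 127. 145.] (943, 374, 122, 41, 18, -81.8, 28.1)
0.76 [319. 248.] [ 54. 108. 174.] (2005, 450, 129, 36, 22, 1.9, 28.4)
t 21.25 tcp [449.7 130.9 110.3] yaw 2.4 gap 58.9 grip 0.0
449,130,5,2.3 [-0.001  0.002  0.211] yaw 0.001
```

jog_arm([
  [[0.001,0.003,0.1,0,0.25],[0.001,0.003,0.19,0,0.25],[0.001,0.003,0.211,0,0.25],[0.001,0.003,0.211,0,0.25],[0.001,0.003,0.211,0,-1],[0.001,0.003,0.211,0,-1],[0.001,0.003,0.211,0,-1],[0.001,0.003,0.211,0,-1],[0.001,0.003,0.211,0,-1],[0.001,0.003,0.211,0,-1],[0.001,0.003,0.1,0,-1],[0.001,0.003,0,0,-1],[0.001,0.003,0,0,-1],[0.001,0.003,0,0,-1]],
])

```text
clock: 23.0
tool_pos: [0.4496, 0.1287, 0.1102]
ee_rot: [1.0, 0.02, -0.0, 0.0]
force: [-0.6, -0.1, -1.4]
finger_gap: 0.0217
grasp_force: 30.0
```

```bash
python3 plan.py 473,272,112,-9.1
```

```text
t 23.0 tcp [449.6 128.7 110.2] yaw 2.3 gap 21.7 grip 30.0
473,272,112,-9.1 [ 0.058 -0.284 -0.004] yaw 0.127
```

jog_arm([
  [[0.058,-0.284,-0.004,0.127,-1],[0.058,-0.284,-0.004,0.127,-1],[0.058,-0.284,-0.004,0.127,-1],[0.058,-0.284,-0.004,0.127,-1],[0.058,-0.284,-0.004,0.127,-1],[0.058,-0.284,-0.004,0.127,-1]],
])

```text
clock: 23.75
tool_pos: [0.473, 0.2708, 0.1121]
ee_rot: [0.997, -0.08, -0.0, 0.0]
force: [-0.1, -0.3, -0.3]
finger_gap: 0.0221
grasp_force: 30.0
```

```bash
python3 plan.py 473,272,9.5,-9.1
```

```text
t 23.75 tcp [473.  270.8 112.1] yaw -9.2 gap 22.1 grip 30.0
473,272,9.5,-9.1 [-0.    -0.003  0.205] yaw -0.001
```

jog_arm([
  [[0,-0.002,0.1,0,-1],[0,-0.002,0.18,0,-1],[0,-0.002,0.2,0,-1],[0,-0.002,0.205,0,-1],[0,-0.002,0.205,0,-1],[0,-0.002,0.205,0,0.25],[0,-0.002,0.205,0,0.25],[0,-0.002,0.205,0,0.25],[0,-0.002,0.205,0,0.25],[0,-0.002,0.1,0,0.25],[0,-0.002,0,0,0.25],[0,-0.002,0,0,0.25],[0,-0.002,0,0,0.25]],
])

```text
clock: 25.38
tool_pos: [0.473, 0.2727, 0.1122]
ee_rot: [0.997, -0.079, -0.0, 0.0]
force: [-1.1, 0.3, 0.3]
finger_gap: 0.0595
grasp_force: 0.0
```

```bash
python3 plan.py 441,9,100,-9.1
python3 - <<'E'
from h import *
M=wristT();c=cams.capture("wrist")
for d in cams.trace("wrist","orange_relay_center")[:2]: print(d["score"],top(cloud(c,d["mask"],M@c["hand_eye"]),.032))
E
```

```text
t 25.38 tcp [473.  272.7 112.2] yaw -9.1 gap 59.5 grip 0.0
441,9,100,-9.1 [0.02  0.531 0.024] yaw 0.0
0.85 (2020, 474, 273, 37, 22, -9.3, 32.4)
0.83 (91, 370, 105, 14, 6, 38.5, 28.4)
```

jog_arm([
  [[0.02,0.531,0.02,0,0.25],[0.02,0.531,0.02,0,0.25],[0.02,0.531,0.02,0,0.25],[0.02,0.531,0.02,0,0.25],[0.02,0.531,0.02,0,0.25],[0.02,0.531,0.02,0,0.25],[0.02,0.531,0.02,0,0.25],[0.02,0.531,0.02,0,0.25]],
])

```text
clock: 26.48
tool_pos: [0.4414, 0.0103, 0.1025]
ee_rot: [0.997, -0.078, -0.0, 0.0]
force: [0.2, -0.2, 0.9]
finger_gap: 0.0593
grasp_force: 0.0
```

```bash
python3 - <<'E'
from h import *
M=wristT();c=cams.capture("wrist")
for d in cams.trace("wrist","choke_center")[:2]:
    print(d["score"],np.round(np.argwhere(d["mask"]).mean(0)[::-1]),top(cloud(c,d["mask"],M@c["hand_eye"]),.018))
E
python3 plan.py 441,9,4,-9.1
```

```text
0.6 [320. 248.] (2516, 442, 8, 39, 39, -23.6, 18.3)
t 26.57 tcp [441.4  10.  102.6] yaw -9.0 gap 59.5 grip 0.0
441,9,4,-9.1 [-0.     0.002  0.197] yaw 0.001
```

jog_arm([
  [[0.001,0.003,0.1,0,0.25],[0.001,0.003,0.18,0,0.25],[0.001,0.003,0.197,0,0.25],[0.001,0.003,0.197,0,0.25],[0.001,0.003,0.197,0,-1],[0.001,0.003,0.197,0,-1],[0.001,0.003,0.197,0,-1],[0.001,0.003,0.197,0,-1],[0.001,0.003,0.197,0,-1],[0.001,0.003,0.1,0,-1],[0.001,0.003,0,0,-1],[0.001,0.003,0,0,-1],[0.001,0.003,0,0,-1]],
])

```text
clock: 28.2
tool_pos: [0.4413, 0.0076, 0.1024]
ee_rot: [0.997, -0.079, 0.0, 0.0]
force: [0.3, -0.2, -0.1]
finger_gap: 0.0386
grasp_force: 30.0
```

```bash
python3 plan.py 408,282,105,-9.1
```

```text
t 28.2 tcp [441.3   7.6 102.4] yaw -9.1 gap 38.6 grip 30.0
408,282,105,-9.1 [-0.152 -0.531 -0.005] yaw 0.0
```

jog_arm([
  [[-0.152,-0.531,-0.005,0,-1],[-0.152,-0.531,-0.005,0,-1],[-0.152,-0.531,-0.005,0,-1],[-0.152,-0.531,-0.005,0,-1],[-0.152,-0.531,-0.005,0,-1],[-0.152,-0.531,-0.005,0,-1],[-0.152,-0.531,-0.005,0,-1],[-0.152,-0.531,-0.005,0,-1],[-0.152,-0.531,-0.005,0,-1]],
])

```text
clock: 29.32
tool_pos: [0.4087, 0.2809, 0.105]
ee_rot: [0.997, -0.08, -0.0, 0.0]
force: [0.7, -0.4, -1.4]
finger_gap: 0.0387
grasp_force: 30.0
```

```bash
python3 plan.py 408,282,8.7,-9.1
```

```text
t 29.32 tcp [408.7 280.9 105. ] yaw -9.2 gap 38.7 grip 30.0
408,282,8.7,-9.1 [-0.002 -0.002  0.193] yaw -0.001
```

After release I'll lift well clear.

jog_arm([
  [[-0.001,-0.002,0.1,0,-1],[-0.001,-0.002,0.17,0,-1],[-0.001,-0.002,0.188,0,-1],[-0.001,-0.002,0.193,0,-1],[-0.001,-0.002,0.193,0,-1],[-0.001,-0.002,0.193,0,0.25],[-0.001,-0.002,0.193,0,0.25],[-0.001,-0.002,0.193,0,0.25],[-0.001,-0.002,0.193,0,0.25],[-0.001,-0.002,0.1,0,0.25],[-0.001,-0.002,0,0,0.25],[-0.001,-0.002,-0.15,0,0.25],[-0.001,-0.002,-0.15,0,0.25],[-0.001,-0.002,-0.15,0,0.25],[-0.001,-0.002,-0.15,0,0.25]],
])

```text
clock: 31.2
tool_pos: [0.4075, 0.2825, 0.1785]
ee_rot: [0.997, -0.079, -0.001, 0.001]
force: [0.8, 0.5, -0.6]
finger_gap: 0.0595
grasp_force: 0.0
```

```bash
python3 - <<'E'
from h import *
M=wristT();c=cams.capture("wrist");cv2.imwrite("pics/w3.png",c["pixels"])
for t in ["choke_center","orange_relay_center","green_cap_center"]:
  for d in cams.trace("wrist",t)[:1]: print(t,d["score"],top(cloud(c,d["mask"],M@c["hand_eye"]),H[t]+.004))
c=cams.capture("side");cv2.imwrite("pics/side1.png",c["pixels"])
E
```

```text
choke_center 0.78 (1604, 409, 283, 39, 39, 5.4, 22.3)
orange_relay_center 0.9 (1540, 474, 272, 36, 22, -9.6, 32.3)
green_cap_center 0.57 (1806, 538, 262, 30, 30, 71.2, 49.5)
```

View pics/w3.png

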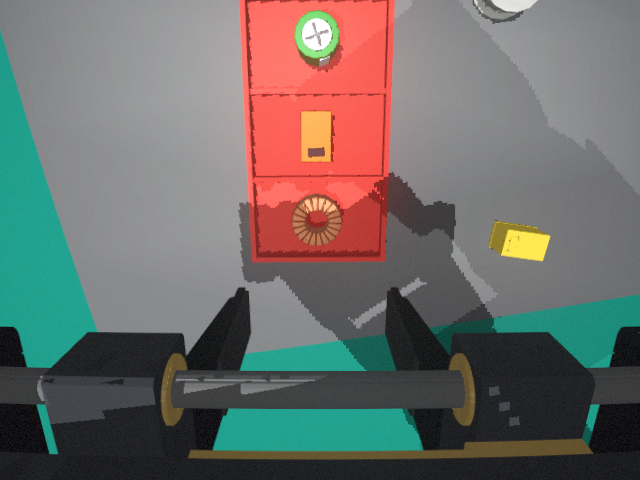

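View pics/side1.png

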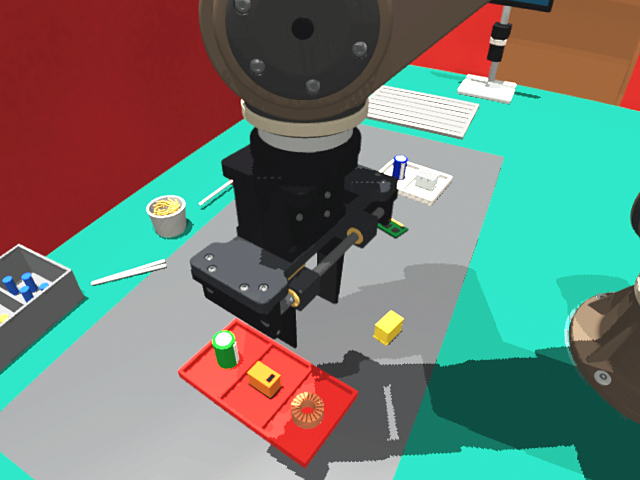

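The wrist view shows the green cap at (317,35), the orange relay at (316,137) and the choke at (317,221), each centred in a red pocket. The side view also shows the blue cap (400,167) and heatsink (427,179) in the white tray. The yellow block has not moved.

```bash
python3 -c "
from bench import ticket;print(ticket.job_done())"
```

```text
the job is handed in; nothing more can be done
None
```

Both kits are made up and the job is handed in: all five parts stand upright near the middle of their pockets in the right trays, and I did not handle the black capacitor, white relay or yellow look-alike.

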